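# Press the lug-nut sockets home on their rail

## Task

The three colour-sleeved lug-nut sockets on the red rail are standing a little proud of their spring clips. With the fingertips, lightly press each one straight down until it sits fully home on the rail: first the blue one, then the yellow one, then the green one. Press gently, do not lift a socket off its clip, and leave everything else on the shelf where it is.

Things in the scene. Friction and masses are not known exactly. Their poses are not given: they have to be found in the camera images.
- rail: Red plastic socket rail, 46 mm wide (its x), 250 mm long (its y), 18 mm thick, screwed down on the pine shelf (shelf top about 80 mm above the bench). Origin: centre of its underside; z up. It carries three sprung clips, 70 mm apart along its y, in any order of colour.
- clip_blue: Red clip base, 38 x 38 x 6 mm, fixed on the rail under the blue-sleeved socket; origin at the centre of its underside, z up. Its sprung rubber seat (top 11 mm above the origin) stays up until the socket is home, then gives under it by up to 12 mm, from about 4 N on at 1.5 N per mm, and springs back with the socket still home.
- top_blue (a point): Centre of the flat top face of the blue-sleeved socket, which moves with it. The socket is upright black steel, 85 mm tall, 29 mm across (33 mm over its blue plastic sleeve, which is 22 to 72 mm above its foot), with a blue plug flush in its top, so its top is a closed flat face.
- socket_blue (a joint): How far the blue-sleeved socket is pushed down on its clip, m, growing downwards: starts at 0 to 0.003 (proud), fully home at 0.010 (foot on the clip's rubber seat); below 0 it is pulled up. It slides with 3 to 4 N of push and stays where left.
- clip_yellow: Red clip base, 38 x 38 x 6 mm, fixed on the rail under the yellow-sleeved socket; origin at the centre of its underside, z up. Its sprung rubber seat (top 11 mm above the origin) stays up until the socket is home, then gives under it by up to 12 mm, from about 4 N on at 1.5 N per mm, and springs back with the socket still home.
- top_yellow (a point): Centre of the flat top face of the yellow-sleeved socket, which moves with it. The socket is upright black steel, 85 mm tall, 29 mm across (33 mm over its yellow plastic sleeve, which is 22 to 72 mm above its foot), with a yellow plug flush in its top, so its top is a closed flat face.
- socket_yellow (a joint): How far the yellow-sleeved socket is pushed down on its clip, m, growing downwards: starts at 0 to 0.003 (proud), fully home at 0.010 (foot on the clip's rubber seat); below 0 it is pulled up. It slides with 3 to 4 N of push and stays where left.
- clip_green: Red clip base, 38 x 38 x 6 mm, fixed on the rail under the green-sleeved socket; origin at the centre of its underside, z up. Its sprung rubber seat (top 11 mm above the origin) stays up until the socket is home, then gives under it by up to 12 mm, from about 4 N on at 1.5 N per mm, and springs back with the socket still home.
- top_green (a point): Centre of the flat top face of the green-sleeved socket, which moves with it. The socket is upright black steel, 85 mm tall, 29 mm across (33 mm over its green plastic sleeve, which is 22 to 72 mm above its foot), with a green plug flush in its top, so its top is a closed flat face.
- socket_green (a joint): How far the green-sleeved socket is pushed down on its clip, m, growing downwards: starts at 0 to 0.003 (proud), fully home at 0.010 (foot on the clip's rubber seat); below 0 it is pulled up. It slides with 3 to 4 N of push and stays where left.
- lug_nut: Chrome lug nut, hex 22 mm across flats, 35 mm tall, flange 29 mm, standing loose on the shelf; origin at the centre of its underside, z up. Leave alone.
- lug_nut_2: Second chrome lug nut, same as the first, standing loose on the shelf; origin at the centre of its underside, z up. Leave alone.
- loose_socket: Short plain black socket without sleeve, 26 mm across, 40 mm tall, standing loose on the shelf; origin at the centre of its underside, z up. Leave alone.
- valve_cap: Stainless valve stem cap, 14 mm across, 14 mm tall, standing loose on the shelf; origin at the centre of its underside, z up. Leave alone.
- tape_measure: Yellow tape measure, 68 x 36 x 66 mm, standing loose on the shelf; origin at the centre of its underside, z up. Leave alone.
- grease_tin: Blue tin with steel lid, 73 mm across, 45 mm tall, standing loose on the shelf; origin at the centre of its underside, z up. Leave alone.
- parts_box: Clear plastic parts box, 130 x 120 x 50 mm, fixed on the shelf; origin at the centre of its underside. Leave alone.
- parts_lid (a joint): Angle of the parts box's clear flap lid, rad: 0 shut (as at the start), growing as it opens upward. Leave shut.

How it is judged (in metres and radians):
On the way, in this order (a step that is already met when the one before it is completed fails the run):
1. The blue-sleeved socket is pressed home while yellow and green still stand proud (value of joint socket_blue above 0.0075 m and value of joint each of socket_yellow, socket_green below 0.005 m), for 0.2 s.
2. then the yellow-sleeved one is pressed home while green still stands proud (value of joint each of socket_blue, socket_yellow above 0.0075 m and value of joint socket_green below 0.005 m), for 0.2 s.
3. then the green-sleeved one is pressed home (value of joint each of socket_blue, socket_yellow, socket_green above 0.0075 m), for 0.2 s.
At the end, for the whole second after the job is handed in: All three sockets are home on their clips (within 2.5 mm of their seats) and at rest, the loose things on the shelf are within 15 mm of where they stood, and the parts box is shut (all of step 3 and velocity of joint each of socket_blue, socket_yellow, socket_green below 0.005 m/s and distance of each of lug_nut, lug_nut_2, loose_socket, valve_cap, tape_measure, grease_tin from where it was at the start of the episode below 0.015 m and value of joint parts_lid below 0.15 rad); the robot touches nothing.
It fails at once if a colour-sleeved socket or its clip is pushed harder than 25 N (contact force between any of the fingers, the arm and clip_blue above 25 N or contact force between any of the fingers, the arm and clip_yellow above 25 N or contact force between any of the fingers, the arm and clip_green above 25 N).
It fails at once if a colour-sleeved socket is lifted on its clip (joint below -0.004) (value of joint any of socket_blue, socket_yellow, socket_green below -0.004 m).
It fails at once if a loose thing on the shelf is shifted or lifted more than 15 mm (distance of any of lug_nut, lug_nut_2, loose_socket, valve_cap, tape_measure, grease_tin from where it was at the start of the episode above 0.015 m).
It fails at once if a loose thing on the shelf is tipped over (more than 0.4 rad) (angle between any of lug_nut, lug_nut_2, loose_socket, valve_cap, tape_measure, grease_tin's own z axis and vertical above 0.4 rad).
It fails at once if the parts box lid is opened (value of joint parts_lid above 0.15 rad).
It also fails if it takes over 48 s, if anything falls off the work surface, if the arm or the gripper's body presses on something with over 40 N, if the wrist force passes 120 N, or if a joint passes its speed limit or range.

## Robot

A 7-joint arm with a two-finger parallel gripper is mounted at the origin on the work surface. World frame = base frame: x ahead of the robot, y to its left, z up, the work surface at z = 0. Lengths are in mm, angles in rad, forces in N, time in s.
With the tool pointing down it reaches from about 425 to 800 mm from the base axis. Payload 8.3 kg.
Tool frame: the origin (TCP) lies on the centre line of the jaws, within the pads' length; the fingertips stand 22 mm ahead of it and the grasp point (between the pads) lies 3 mm ahead of it; z points along the fingers, x is the direction in which the jaws open and shut, and the axes are right-handed (so a half turn about z gives the same grasp; the last joint's range is limited). The gripper opens to 85 mm and grips with 20 to 120 N. Pads are 22 mm wide; open, the fingers measure 114 mm over their backs; the gripper's body (76 mm by 85 mm) begins 54 mm behind the grasp point. The pads swing forward as they close: fully open they stand 13 mm farther back than shut.
Start: joints at [-1.307, 0.383, 0.016, 1.37, -0.006, 1.388, -0.046], TCP at [200.583, 591.921, 253.279] pointing down, gripper open.
Joint ranges: [-2.95, 2.95], [-0.25, 2.06], [-1.52, 1.56], [0.18, 2.33], [-1.44, 4.58], [0.02, 2.06], [-3.01, 3.01]. Speed limits (rad/s): [2.39, 2.39, 3.01, 3.01, 3.14, 3.14, 3.14].

## Interface

Orientations are given as a unit quaternion [x, y, z, w].
In Python, from rig import bot gives the robot as it stands. Calls block until the motion is done:
- bot.movep(position, orientation): joint-space move of the TCP to a pose.
- bot.move_straight(position, attitude=None, v=150): straight line of the TCP; attitude=None keeps the orientation; v is the mean speed in mm/s.
- bot.move_j(angles): joint-space move.
- bot.set_gripper(opening, effort=None): finger opening in mm; effort is the grip in N (None keeps the last); returns when the fingers have stopped.
- bot.sleep(seconds).
- bot.ik(position, orientation): joint angles nearest the present ones, or None.
- bot.get_obs(): the state.
- bot.camera(name): name is "scene" or "top"; returns a dict with "pixels" (420x560x3 uint8, red, green, blue), "mtx" (3x3 intrinsics, pixels), "cam_to_world" (4x4, takes a point from camera to world coordinates). Camera axes: x right, y down, z forward; pixel columns grow to the right and rows downward; lengths in mm; the calibration is good to about 2 mm. A picture is of the moment at which its call begins. There is no depth.
A pose or a line that the arm cannot do raises bot.IKError and nothing moves.
- bot.sign_off(): hands the job in, once; it reports no verdict.
Trained networks look in the newest picture that a camera, given by its name, has taken for a name from the list of things; names that differ only in an ending like _2 or _b are one class to them, and where a whole thing is asked for, a point or a joint stands for the part that bears it (a point fixed in the world has none). Each returns a list of dicts, best first, with "p" (0 to 1); they miss things now and then, are a little off and sometimes report something else, mostly with a low value. They report only what shows in the picture. A call takes as long as a camera call.
- bot.search_frame(target, camera): "location" ([column, row] in pixels, amid what is visible of it).
The state is a dict: "time_s": time; "q": joint angles; "joint_vel": joint speeds; "effort": joint torques, N m; "eef_pos": TCP position; "ee_rot": TCP orientation; "wrist_force": force on the tool from outside, world axes, zero at the start; "moment": the same for the moment, N m; "gripper_width": finger opening in mm.
Only numpy, scipy, OpenCV 4.12 (cv2) and the standard library are available. Lean on these libraries where they do the work, as an engineer would, in place of code of your own. Each camera call takes 0.05 s, during which the arm holds its last target. There are 200 camera calls.

## Working session

There is one attempt and no reset: what is moved stays moved. The work goes in short steps, each a Python script; the robot and the scene stay as the last script left them, time stands still between calls to the robot, and variables do not carry over. Pictures are saved under pics/ and viewed, about 8 in all and at most 12, crops included, and the job is handed in when it is done.

```bash
mkdir -p pics; ls; python3 - <<'E'
from rig import bot
import cv2,numpy as np
for c in("scene","top"):
    r=bot.camera(c); cv2.imwrite(f"pics/{c}0.png",r["pixels"][:,:,::-1])
    print(c,r["mtx"].tolist(),np.round(r["cam_to_world"],3).tolist())
    for n in("top_blue","top_yellow","top_green","rail","clip_blue"):
        print(n,[(np.round(d["location"],1).tolist(),round(d["p"],2)) for d in bot.search_frame(n,c)[:3]])
o=bot.get_obs();print(o)
E
```

```text
pics
scene [[421.75236208659004, 0.0, 273.758702656745], [0.0, 421.75236208659004, 212.7830146592554], [0.0, 0.0, 1.0]] [[-0.751, 0.52, -0.407, 1049.032], [0.66, 0.596, -0.458, 532.855], [0.004, -0.612, -0.791, 1127.064], [0.0, 0.0, 0.0, 1.0]]
top_blue [([235.9, 188.3], 0.82), ([271.0, 211.1], 0.2)]
top_yellow [([252.4, 198.7], 0.49)]
top_green [([269.8, 213.3], 0.5)]
rail [([385.4, 332.0], 0.19)]
clip_blue [([239.2, 189.9], 0.85)]
top [[479.6575128950326, 0.0, 284.3424631428741], [0.0, 479.6575128950326, 209.23190855980883], [0.0, 0.0, 1.0]] [[0.001, -0.995, 0.104, 410.38], [-1.0, -0.001, -0.003, -8.918], [0.003, -0.104, -0.995, 1448.822], [0.0, 0.0, 0.0, 1.0]]
top_blue []
top_yellow [([318.2, 201.5], 0.51)]
top_green []
rail [([311.0, 206.3], 0.65)]
clip_blue [([340.2, 195.5], 0.72)]
{'time_s': 0.6, 'q': array([-1.30689462,  0.3833857 ,  0.01641096,  1.37011838, -0.00634667,
        1.38818109, -0.0465045 ]), 'joint_vel': array([-0.00093225, -0.00016058, -0.00061135,  0.00016057, -0.00156607,
        0.00246142,  0.00169981]), 'effort': array([-4.49352656e-04, -6.26963639e+01,  8.42089243e-01, -3.71915317e+01,
        1.64193171e-02,  2.63085851e-03,  7.85047376e-06]), 'eef_pos': array([200.57723955, 591.92144122, 253.28001108]), 'ee_rot': array([ 8.12709659e-01,  5.82668866e-01, -4.84025484e-05, -2.71405296e-05]), 'wrist_force': array([ 0.15064761,  0.01805529, -0.5176814 ]), 'moment': array([ 0.02882027, -0.04244633,  0.00820101]), 'gripper_width': 85.19946804003274}
```

```bash
python3 - <<'E'
import cv2
a=cv2.imread("pics/scene0.png");b=cv2.imread("pics/top0.png")
cv2.imwrite("pics/a.png",cv2.resize(a[120:300,160:400],None,fx=3.3,fy=3.3,interpolation=cv2.INTER_CUBIC))
cv2.imwrite("pics/b.png",cv2.resize(b[120:300,220:460],None,fx=3.3,fy=3.3,interpolation=cv2.INTER_CUBIC))
E
```

```text
(no output)
```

View pics/a.png

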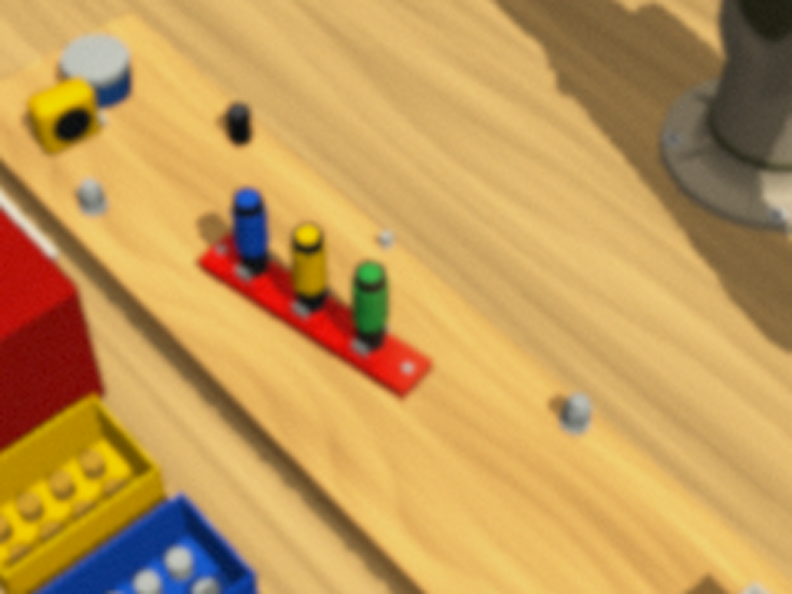

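View pics/b.png

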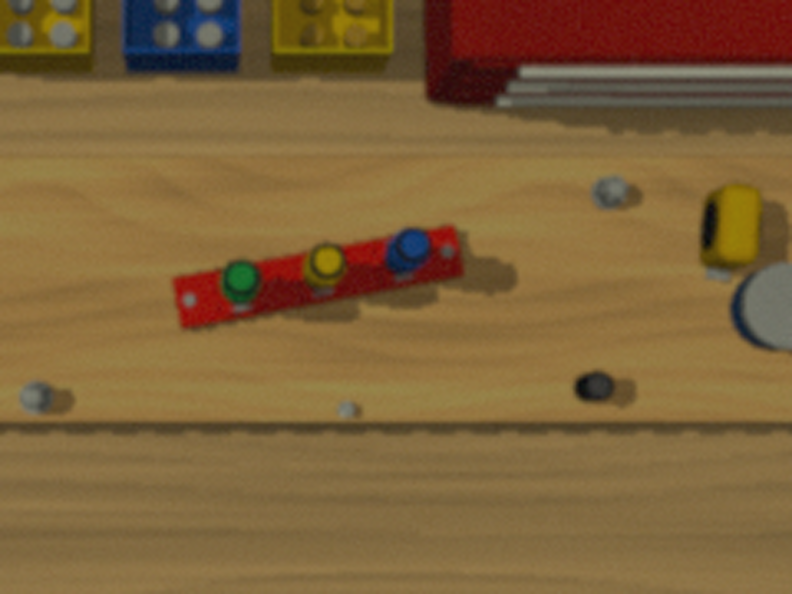

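View pics/top0.png

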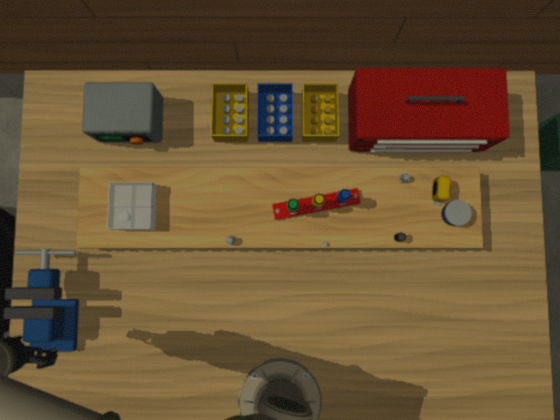

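```bash
cat > h.py <<'E'
import numpy as np, cv2
from rig import bot
def ray(r,uv,z):
    M=np.array(r["cam_to_world"]);d=M[:3,:3]@np.linalg.solve(r["mtx"],[*uv,1]);o=M[:3,3]
    return o+d*(z-o[2])/d[2]
def masks(img,lo,hi):
    return cv2.inRange(cv2.cvtColor(img,cv2.COLOR_RGB2HSV),lo,hi)
E
python3 - <<'E'
from h import *
S=bot.camera("scene");T=bot.camera("top")
tb={"blue":(412,243),"yellow":(327,262),"green":(241,280)}
ta={"blue":(247,197),"yellow":(307,234),"green":(369,271)}
P={}
for n in tb:
    a=ray(T,(220+tb[n][0]/3.3,120+tb[n][1]/3.3),203)
    b=ray(S,(160+ta[n][0]/3.3,120+ta[n][1]/3.3),203)
    print(n,a.round(1),b.round(1)); P[n]=a
# rail corners/screws
for uv in((189,299),(447,251)): print("screw",ray(T,(220+uv[0]/3.3,120+uv[1]/3.3),98).round(1))
d=P["blue"]-P["green"];print(np.hypot(*d[:2]),np.degrees(np.arctan2(d[1],d[0])))
for c,u,v in(((130,120),620,400),):pass
# IK check, two jaw yaw choices
from scipy.spatial.transform import Rotation as R
for n in P:
  for yaw in(-10,80,170,-100):
    q=(R.from_euler('z',yaw,degrees=True)*R.from_quat([1,0,0,0])).as_quat()
    s=bot.ik([*P[n][:2],230],q);print(n,yaw,None if s is None else np.round(s,2))
E
```

```text
blue [ 581.8 -171.2  203. ] [ 578.9 -170.   203. ]
yellow [ 566.5 -103.6  203. ] [ 566.3 -101.2  203. ]
green [552.  -35.4 203. ] [552.9 -34.2 203. ]
screw [547.5   7.   98. ]
screw [ 589.3 -215.    98. ]
139.09069803797036 -77.65572946244792
blue -10 [-0.46  0.5   1.    1.49 -0.43  1.38  0.39]
blue 80 [-0.43  0.48  0.94  1.49 -0.39  1.37  1.93]
blue 170 [-0.6   0.71  1.36  1.5  -0.7   1.49 -2.56]
blue -100 [-0.45  0.49  0.97  1.49 -0.41  1.37 -1.19]
yellow -10 [-0.58  0.4   0.94  1.58 -0.33  1.33  0.22]
yellow 80 [-0.55  0.38  0.89  1.58 -0.3   1.33  1.77]
yellow 170 [-0.78  0.63  1.36  1.58 -0.62  1.44 -2.69]
yellow -100 [-0.61  0.41  0.98  1.58 -0.35  1.34 -1.33]
green -10 [-0.66  0.3   0.82  1.64 -0.23  1.3   0.03]
green 80 [-0.62  0.29  0.77  1.64 -0.21  1.3   1.59]
green 170 [ 0.93  0.54 -1.28  1.57  0.52  1.42  2.57]
green -100 [-0.72  0.32  0.91  1.64 -0.26  1.31 -1.51]
```

```bash
cat >> h.py <<'E'
from scipy.spatial.transform import Rotation as R
Q=(R.from_euler('z',-11,degrees=True)*R.from_quat([1,0,0,0])).as_quat()
XY={"blue":(580.5,-170.6),"yellow":(566.4,-102.5),"green":(552.4,-34.8)}
def press(n,zmin=209,stop=8.5):
    x,y=XY[n]
    bot.move_straight([x,y,236],Q,v=120); bot.sleep(.2)
    f0=np.mean([bot.get_obs()["wrist_force"][2] for _ in range(3)]); z=231.; log=[]
    bot.move_straight([x,y,z],v=40)
    while z>zmin:
        z-=1; bot.move_straight([x,y,z],v=12); bot.sleep(.04)
        o=bot.get_obs(); f=o["wrist_force"][2]-f0; log.append((z,round(o["eef_pos"][2],1),round(f,1)))
        if f>stop: break
    bot.sleep(.4); o=bot.get_obs(); print(n,log,"held",round(o["wrist_force"][2]-f0,1),"t",o["time_s"])
E
python3 - <<'E'
from h import *
p=bot.get_obs()["eef_pos"]
bot.move_straight([p[0],p[1],310],v=200); bot.set_gripper(0)
bot.movep([*XY["blue"],300],Q)
print(bot.get_obs()["time_s"],bot.get_obs()["eef_pos"],bot.get_obs()["gripper_width"])
press("blue")
c=bot.camera("scene");cv2.imwrite("pics/c.png",cv2.resize(c["pixels"][150:250,190:310,::-1],None,fx=6,fy=6,interpolation=cv2.INTER_CUBIC))
E
```

```text
4.8917 [ 580.94972248 -169.37737387  299.84328399] -0.07179050102194204
blue [(230.0, np.float64(230.0), np.float64(0.4)), (229.0, np.float64(229.0), np.float64(0.1)), (228.0, np.float64(228.0), np.float64(-0.6)), (227.0, np.float64(227.0), np.float64(1.5)), (226.0, np.float64(225.9), np.float64(0.9)), (225.0, np.float64(224.9), np.float64(1.0)), (224.0, np.float64(224.0), np.float64(0.3)), (223.0, np.float64(223.1), np.float64(1.8)), (222.0, np.float64(222.0), np.float64(2.2)), (221.0, np.float64(220.9), np.float64(1.2)), (220.0, np.float64(219.9), np.float64(1.8)), (219.0, np.float64(218.9), np.float64(1.3)), (218.0, np.float64(217.9), np.float64(2.3)), (217.0, np.float64(216.9), np.float64(2.1)), (216.0, np.float64(216.2), np.float64(4.5)), (215.0, np.float64(215.2), np.float64(4.6)), (214.0, np.float64(214.4), np.float64(7.4)), (213.0, np.float64(213.6), np.float64(6.9)), (212.0, np.float64(212.8), np.float64(9.1))] held 10.2 t 11.9917
```

View pics/c.png

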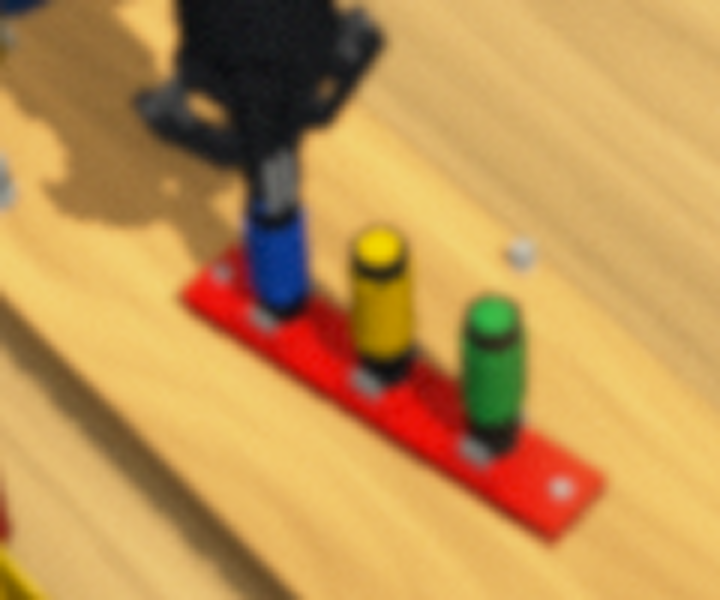

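The closed fingertips are centred on blue (pixel ~275,200 in the crop). The force and height, about 10 N at roughly 3 mm past the expected home height, say it is home. Yellow (380,245) and green (492,315) still stand proud. Next is yellow.

```bash
python3 - <<'E'
from h import *
def up(n): bot.move_straight([*XY[n],245],v=80)
up("blue"); press("yellow")
up("yellow"); press("green"); up("green")
bot.movep([430,120,320],Q)
o=bot.get_obs();print(o["time_s"])
for n in("scene","top"):
    c=bot.camera(n)["pixels"][:,:,::-1]
    c=c[150:250,190:310] if n=="scene" else c[120:300,220:480]
    cv2.imwrite(f"pics/d_{n}.png",cv2.resize(c,None,fx=6 if n=="scene" else 3,fy=6 if n=="scene" else 3,interpolation=cv2.INTER_CUBIC))
E
```

```text
yellow [(230.0, np.float64(230.0), np.float64(-0.5)), (229.0, np.float64(229.0), np.float64(-0.2)), (228.0, np.float64(228.0), np.float64(-0.3)), (227.0, np.float64(227.0), np.float64(-1.3)), (226.0, np.float64(226.0), np.float64(-0.1)), (225.0, np.float64(225.0), np.float64(-0.7)), (224.0, np.float64(224.1), np.float64(0.4)), (223.0, np.float64(223.1), np.float64(1.4)), (222.0, np.float64(222.0), np.float64(1.3)), (221.0, np.float64(220.9), np.float64(1.5)), (220.0, np.float64(219.9), np.float64(1.9)), (219.0, np.float64(218.9), np.float64(1.4)), (218.0, np.float64(217.9), np.float64(1.4)), (217.0, np.float64(216.9), np.float64(1.2)), (216.0, np.float64(216.2), np.float64(3.4)), (215.0, np.float64(215.3), np.float64(5.7)), (214.0, np.float64(214.5), np.float64(7.0)), (213.0, np.float64(213.6), np.float64(8.0)), (212.0, np.float64(212.8), np.float64(8.8))] held 9.6 t 19.7583
green [(230.0, np.float64(230.0), np.float64(-0.4)), (229.0, np.float64(229.0), np.float64(0.3)), (228.0, np.float64(228.0), np.float64(0.0)), (227.0, np.float64(227.0), np.float64(-0.0)), (226.0, np.float64(226.0), np.float64(0.1)), (225.0, np.float64(225.0), np.float64(1.1)), (224.0, np.float64(224.1), np.float64(1.6)), (223.0, np.float64(223.0), np.float64(2.0)), (222.0, np.float64(221.9), np.float64(3.0)), (221.0, np.float64(220.9), np.float64(2.1)), (220.0, np.float64(219.9), np.float64(1.2)), (219.0, np.float64(218.9), np.float64(1.3)), (218.0, np.float64(217.9), np.float64(1.5)), (217.0, np.float64(216.9), np.float64(1.3)), (216.0, np.float64(216.2), np.float64(3.9)), (215.0, np.float64(215.2), np.float64(5.6)), (214.0, np.float64(214.4), np.float64(6.0)), (213.0, np.float64(213.6), np.float64(7.6)), (212.0, np.float64(212.8), np.float64(9.6))] held 8.5 t 27.475
28.8917
```

View pics/d_scene.png

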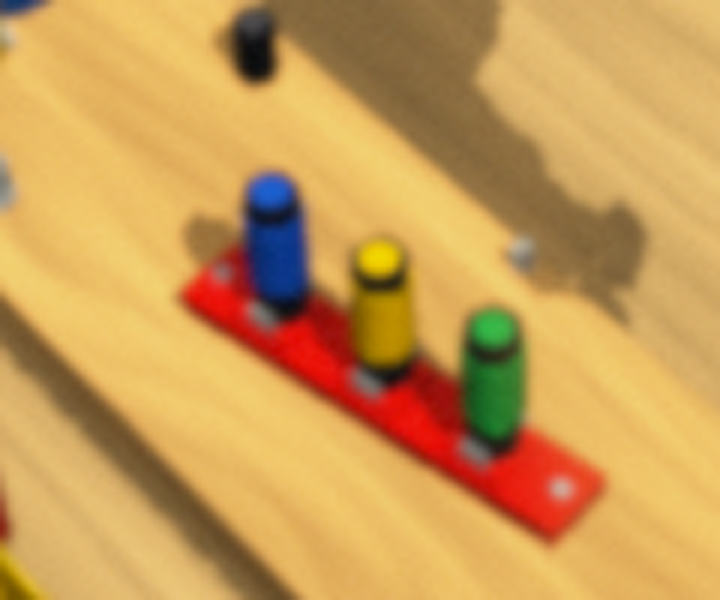

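View pics/d_top.png

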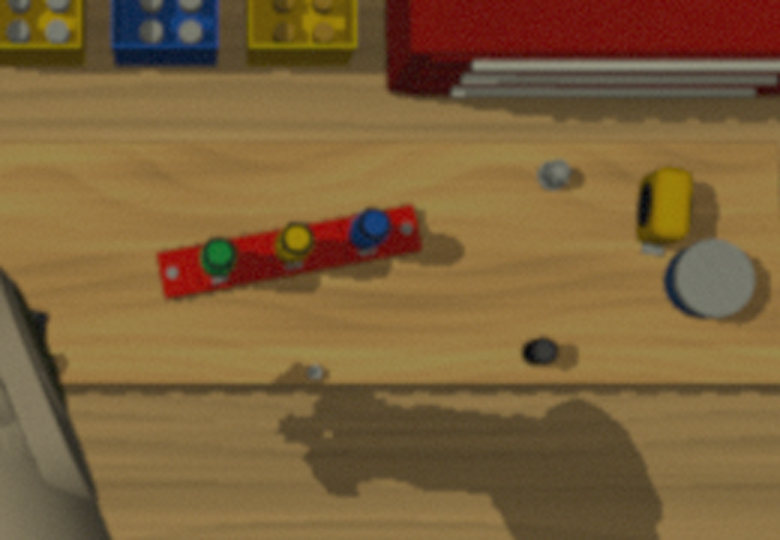

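All three sockets stand lower than before: yellow's top moved from row ~245 to 258 in the scene crop, and green's from ~315 to 328. The loose items look unmoved, and the arm is clear, so I'm handing in.

```bash
python3 -c "
from rig import bot
bot.sleep(.3);print(bot.get_obs()['wrist_force']);bot.sign_off()"
```

```text
[ 0.39341042  0.64748406 -0.05633473]
the job is handed in; nothing more can be done
```

I pressed the three sockets with closed fingertips in the order blue, yellow, green, and handed the job in at about 29 s of the 48 s allowed. Sign-off gives no verdict, so the result below rests on my own checks.

- **Presses:** on each socket the force was low while it slid (up to about 3 N), then rose from a TCP height of about 216 mm. That matches the expected home height. I stopped about 3 mm into the sprung seat, holding 8.5–10 N. The highest sampled reading was 10.2 N, against the 25 N limit.
- **Final pictures:** yellow and green showed visibly lower than before, and blue stands in line with them. The rail and the loose items in view had not visibly moved.
- **Not checked:** one lug nut was hidden by the arm in the last top view, and the parts box was outside the final crops. The arm only passed high above that part of the shelf. I compared the loose items by eye and did not measure them.
- **Clearance:** the wrist force was about zero at hand-in and the arm was touching nothing.
- **Disagreements:** the two cameras' socket positions differed by up to 3 mm, so I used roughly their average. The networks found little in the top view (no blue or green top), so I took the socket tops from the pictures by eye.

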